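Show a jar from the stock box to the inspection camera

TASK

Open the clear lid of the white stock box all the way, until it leans back on its stop and stays there by itself, then lift out the red-capped chilli sauce jar and show it to the inspection camera. Hold it upright in the air, level with the lens and centred in front of it, with the middle of its yellow label about 15 cm from the lens and squarely facing it. Finish still holding it there, motionless; do not touch the camera or its stand, and leave the other two jars, the bottle and the bowl standing where they are.

Things in the scene. Friction and masses are not known exactly. Their poses are not given: they have to be found in the camera images.
- stock_box: open-topped white plastic box, fixed to the table, 160 mm (its x) by 380 mm (its y) by 105 mm high, walls and floor 4 mm. Origin: centre of its underside. Its front (-x side) faces roughly towards the robot; the lid is hinged on the far (+x) rim. Three jars stand inside in a row along its y, about 115 mm apart, in any order, each within 15 mm of the box's middle line.
- lid (a joint): angle of the lid: 0 shut, 1.75 rad leaning back on its stop (about 10 degrees past upright). The lid (0.3 kg, not latched) falls shut by itself when let go below about 1.5 rad and falls back onto the stop beyond about 1.62 rad; it is moved by hand, with little friction.
- lid_hinge (a point): middle of the lid's hinge line, on the far rim of the box, 106 mm above the table; the hinge line runs along the box's y. The frame turns with the lid; with the lid shut its axes are those of the box. A positive lid angle turns it about +y, so that the front edge rises. The clear panel, 166 mm by 388 mm by 6 mm with a grey edge, lies from 0 to 6 mm along this z and reaches 163 mm along -x.
- lid_bar (a point): middle of the dark steel bar of the lid's pull handle, which stands out from the front edge of the lid in the lid's own plane: round, 10 mm thick, running 110 mm along the box's y between two legs 10 mm thick. In the lid_hinge frame it lies at x = -201 mm, z = +3 mm, so that 33 mm are free between the bar and the lid's front edge. The frame turns with the lid.
- chilli_jar_center (a point): centre (half-way up) of the chilli sauce jar to show: round, 58 mm across and 92 mm tall, red with a red cap and a yellow paper label; about 0.3 kg; loose. z runs up the jar, -x points out through the middle of the label. A white paper seal strip 12 mm wide runs from the label up the side of the cap and over the cap's top to its middle, so the strip on top points to the label side. It starts with the label turned to within about 50 degrees of the box's front.
- chilli_label (a point): middle of the jar's yellow label: 29 mm from the jar's axis along its -x, half-way up. The label is 44 mm high and reaches 50 degrees round to either side. Axes as those of chilli_jar_center.
- lens (a point): middle of the front glass of the inspection camera, 190 to 250 mm above the table. The camera looks level along this frame's -x (roughly towards the robot's left); y is level, z is up. The lens barrel is 40 mm across and has a white ring light 76 mm across round it, 23 mm behind the glass.
- camera_stand: fixed stand of the inspection camera: dark steel base plate 160 mm by 140 mm by 12 mm, an upright column 18 mm thick to 348 mm height, and the camera head clamped to it. Origin on the underside of the plate, 53 mm behind the lens (along +x); the column stands 60 mm along +x from the origin. Axes as those of lens.
- pickle_jar_center (a point): centre (half-way up) of the neighbouring pickle jar: same size as the chilli jar, green with a black cap and a white label; to be left alone
- bean_jar_center (a point): centre (half-way up) of the neighbouring bean paste jar: same size, brown with a brass-coloured cap and an orange label; to be left alone
- soy_center (a point): centre (half-way up) of a black soy sauce bottle with a red cap, 60 mm across and 170 mm tall, standing loose on the table; to be left alone
- bowl_center (a point): centre (half-way up) of a white bowl, 120 mm across and 50 mm high, standing loose on the table; to be left alone

How it is judged:
On the way, in this order (a step that is already met when the one before it is completed fails the run):
1. the lid leans back on its stop, let go (value of joint lid above 1.65 rad and contact force between the fingers and lid below 0.2 N), for 0.2 s.
2. the chilli jar is lifted clear of the box in the gripper, the lid still open (height (world z) of chilli_jar_center above 0.17 m and contact force between the fingers and chilli_jar above 1 N and value of joint lid above 1.65 rad), for 0.2 s.
At the end, for the whole second after the job is handed in: Lid on its stop (over 1.65 rad). Jar held still by the fingers alone, upright within 10 degrees, middle of the label 150 mm in front of the lens within 25 mm, jar centred on the lens within 20 mm sideways and in height, label facing it within 15 degrees (value of joint lid above 1.65 rad and x of chilli_label in the frame of lens between -0.175 and -0.125 m and x of chilli_jar_center in the frame of lens below -0.15 m and y of chilli_jar_center in the frame of lens between -0.02 and 0.02 m and z of chilli_jar_center in the frame of lens between -0.02 and 0.02 m and angle between chilli_jar_center's own z axis and vertical below 0.17 rad and angle between the x axis of chilli_jar_center and the x axis of lens, either way round below 0.26 rad and height (world z) of chilli_jar_center above 0.16 m and contact force between the fingers and chilli_jar above 1 N and contact force between chilli_jar and camera_stand below 0.1 N and contact force between chilli_jar and stock_box below 0.1 N and linear speed of chilli_jar below 0.02 m/s and angular speed of chilli_jar below 0.15 rad/s); the arm keeps its last pose, push and grip.
It fails at once if the pickle jar is shifted more than 30 mm or tipped (distance of pickle_jar_center from where it was at the start of the episode above 0.03 m or angle between pickle_jar_center's own z axis and vertical above 0.3 rad).
It fails at once if the bean paste jar is shifted more than 30 mm or tipped (distance of bean_jar_center from where it was at the start of the episode above 0.03 m or angle between bean_jar_center's own z axis and vertical above 0.3 rad).
It fails at once if the soy sauce bottle is shifted more than 30 mm or tipped (distance of soy_center from where it was at the start of the episode above 0.03 m or angle between soy_center's own z axis and vertical above 0.3 rad).
It fails at once if the bowl is shifted more than 30 mm or tipped (distance of bowl_center from where it was at the start of the episode above 0.03 m or angle between bowl_center's own z axis and vertical above 0.3 rad).
It fails at once if the camera or its stand is touched (contact force between camera_stand and anything else above 1 N).
It also fails if it takes over 64 s, if anything falls off the work surface, if the arm or the gripper's body presses on something with over 40 N, if the wrist force passes 120 N, or if a joint passes its speed limit or range.

ROBOT

A 6-joint arm with a two-finger parallel gripper is mounted at the origin on the work surface. World frame = base frame: x ahead of the robot, y to its left, z up, the work surface at z = 0. Lengths are in m, angles in rad, forces in N, time in s.
With the tool pointing down it reaches from about 0.3 to 0.775 m from the base axis. Payload 14.6 kg.
Tool frame: the origin (TCP) lies midway between the tips of the shut fingers; the grasp point (between the pads) lies 19 mm behind it (ctrl.grip_depth is the distance from the TCP to the grasp point, in m); z points along the fingers, x is the direction in which the jaws open and shut, and the axes are right-handed (so a half turn about z gives the same grasp; the last joint's range is limited). The gripper opens to 94 mm and grips with 3 to 60 N. Pads are 16 mm wide; open, the fingers measure 119 mm over their backs; the gripper's body (75 mm by 177 mm) begins 78 mm behind the grasp point.
Start: joints at [-1.361, 0.3, 1.521, -0, 1.321, -0.067], TCP at [0.15, -0.529, 0.205] pointing down, gripper open.
Joint ranges: [-3.03, 3.03], [-0.79, 2.21], [0.23, 2.52], [-1.04, 4.18], [0, 3.07], [-2.55, 2.55]. Speed limits (rad/s): [2.22, 2.22, 2.57, 3.14, 3.14, 3.14].

INTERFACE

Orientations are given as [roll, pitch, yaw] about the fixed x, y, z axes, in that order (R = Rz(yaw) Ry(pitch) Rx(roll)).
In Python, from station import ctrl gives the robot as it stands.
- The arm moves only by the tool play_rows, never from a script. Its argument "steps" is a list that holds one entry, the list of rows, each a list of 7 numbers: the shift along the tool's x, y, z in cm, then the turn, a rotation vector about the tool's x, y, z in rad, then the opening, from 0 (shut) to 1 (fully open). In form: [[[x, y, z, ax, ay, az, hand], ...]]. A call has 1 to 20 rows; each row is the pose to reach, as a shift and turn from the pose measured when the call began, along the tool's axes at that moment; what a row does not reach only later rows make up. A row lasts 1/12 s, in which the tool goes at most 41.7 mm and 7.16 degrees, less where a joint would pass 70% of its speed; a pose out of reach is approached as far as the arm can. A call with a gripper value outside its range is refused whole. The fingers move at their own pace and stop on an object; "force" is the grip in N (left out, the last holds). Time passes only in rows, so rows that repeat a pose let the fingers close. It gives the time, the measured TCP pose, the force and the opening at its end, in the units of the state.
- ctrl.get_obs(): the state, without advancing time (a new reading comes with each control period).
- ctrl.camera(name): name is "side" or "top"; returns a dict with "frame" (420x560x3 uint8, blue, green, red), "fovy" (degrees; the focal length in pixels is half the picture's height over the tangent of half this angle, whatever the lens; pixels are square), "cx", "cy" (the principal point, pixels), "world_to_cam" (4x4, takes a point from world to camera coordinates). Camera axes: x right, y up, looking along -z (the intrinsics and any distortion apply to the point x, -y, -z); pixel columns grow to the right and rows downward; lengths in m; the calibration is good to about 2 mm. A picture is of the moment at which its call begins. There is no depth.
- ctrl.hand_in(): hands the job in, once; it reports no verdict.
The state is a dict: "time_s": time; "qpos": joint angles; "joint_vel": joint speeds; "tau": joint torques, N m; "ee_pos": TCP position; "eef_rot": TCP orientation; "force": force on the tool from outside, world axes, zero at the start; "moment": the same for the moment, N m; "grip_width": finger opening in m.
Only numpy, scipy, OpenCV 4.12 (cv2) and the standard library are available. Lean on these libraries where they do the work, as an engineer would, in place of code of your own. Each camera call takes 0.05 s, during which the arm holds its last target. There are 200 camera calls.

## Working session

There is one attempt and no reset: what is moved stays moved. The work goes in short steps, Python scripts to look and compute and a tool call to move; the robot and the scene stay as the last step left them, time stands still between calls to the robot, and variables do not carry over. Pictures are saved under pics/ and viewed, about 8 in all and at most 12, crops included, and the job is handed in when it is done.

Besides the shell and the picture viewer there is one more tool, called after "Request:" in YAML: its name, and indented under it one key for each argument. play_rows: Moves the arm, as the interface text tells. Its arguments: {"type":"object","properties":{"steps":{"type":"array"},"force":{"type":"number"}},"required":["steps"]}

```bash
ls; mkdir -p pics
python3 - <<'E'
from station import ctrl
import cv2,numpy as np
print(ctrl.get_obs())
for n in("side","top"):
    c=ctrl.camera(n); cv2.imwrite(f"pics/{n}0.png",c["frame"])
    print(n,{k:v for k,v in c.items() if k!="frame"})
a=cv2.imread("pics/side0.png");b=cv2.imread("pics/top0.png")
E
```

```text
pics
{'time_s': 0.0, 'qpos': array([-1.36064898e+00,  3.00442837e-01,  1.52160686e+00, -1.03745398e-05,
        1.32067254e+00, -6.66120926e-02]), 'joint_vel': array([-8.78118275e-04,  1.68618270e-03, -6.72648186e-04, -3.17692474e-03,
       -3.88141959e-04,  5.88750700e-06]), 'tau': array([ 4.66205471e-03, -5.31802726e+01, -3.52735984e+01,  7.09742121e-02,
        2.45187536e-02, -1.03048460e-04]), 'ee_pos': array([ 0.15021439, -0.52881259,  0.20489092]), 'eef_rot': array([-3.14152749e+00,  1.12775327e-03, -1.29403428e+00]), 'force': array([-0.75252818,  0.26825036, -0.63709897]), 'moment': array([-0.0310405 , -0.01177317,  0.00088372]), 'grip_width': 0.09430887510347032}
side {'fovy': 43.985679542121005, 'cx': 277.80632466874073, 'cy': 201.24389608494974, 'world_to_cam': array([[ 0.70380095, -0.71025682, -0.01412356, -0.44922686],
       [ 0.54759632,  0.52973936,  0.64769937, -0.35093345],
       [-0.45255109, -0.46358545,  0.76176509, -1.44989196],
       [ 0.        ,  0.        ,  0.        ,  1.        ]])}
top {'fovy': 46.420501917422094, 'cx': 275.14994133594, 'cy': 206.06817176144236, 'world_to_cam': array([[-0.09779068, -0.9952016 , -0.00328122, -0.01758823],
       [ 0.97156852, -0.09618173,  0.21634161, -0.57939282],
       [-0.21561911,  0.01796826,  0.97631222, -1.66122817],
       [ 0.        ,  0.        ,  0.        ,  1.        ]])}
```

View pics/side0.png

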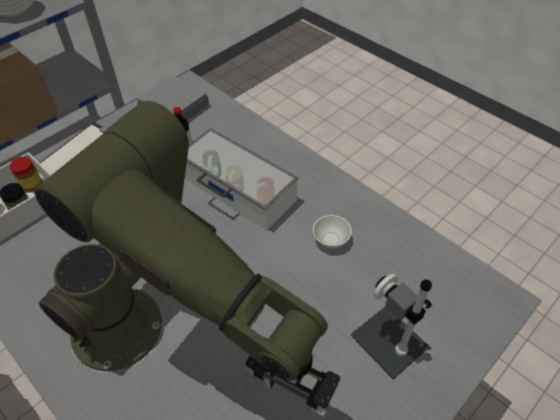

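View pics/top0.png

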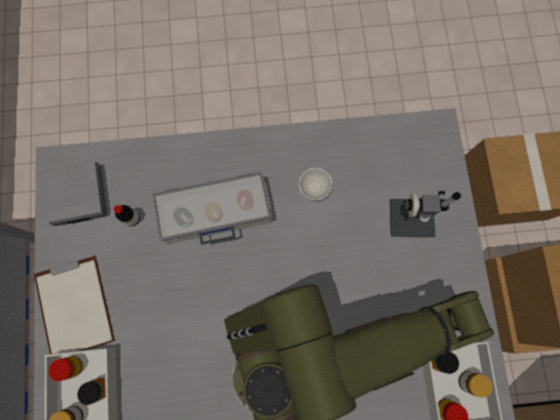

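The top view shows the box with corners near (155,193), (265,176), (270,222) and (163,240), and its lid handle near (217,236). The red (chilli) jar is the right one at (245,200). The bowl is at (316,184), the soy bottle at (126,214), and the camera's ring is near (413,205), facing left in the image (+y).

```bash
cat > h.py <<'E'
import numpy as np,cv2
from station import ctrl
def K(c):
    h=c["frame"].shape[0]; f=h/2/np.tan(np.radians(c["fovy"])/2); return f
def proj(c,P):
    P=np.atleast_2d(P); q=P@c["world_to_cam"][:3,:3].T+c["world_to_cam"][:3,3]
    f=K(c); return np.c_[c["cx"]+f*q[:,0]/-q[:,2], c["cy"]-f*q[:,1]/-q[:,2]]
def ray(c,uv):
    R=c["world_to_cam"][:3,:3];t=c["world_to_cam"][:3,3];f=K(c)
    d=R.T@np.array([(uv[0]-c["cx"])/f,-(uv[1]-c["cy"])/f,-1.]); return -R.T@t,d
def plane(c,uv,z):
    o,d=ray(c,uv); return o+d*(z-o[2])/d[2]
def tri(c1,u1,c2,u2):
    o1,d1=ray(c1,u1);o2,d2=ray(c2,u2)
    s=np.linalg.lstsq(np.c_[d1,-d2],o2-o1,rcond=None)[0]
    a,b=o1+s[0]*d1,o2+s[1]*d2; return (a+b)/2,np.linalg.norm(a-b)
def crop(c,x,y,w,h,s): return cv2.resize(c["frame"][y:y+h,x:x+w],None,fx=s,fy=s,interpolation=cv2.INTER_CUBIC)
E
python3 - <<'E'
from h import *
t=ctrl.camera("top");s=ctrl.camera("side")
a=crop(t,145,165,135,90,4);b=crop(t,375,175,100,90,4)[:, :260]
cc=crop(s,180,120,135,105,4);d=crop(s,345,260,100,105,4)[:, :260]
d=crop(s,360,260,65,105,4)
top=np.hstack([a,crop(t,380,175,65,90,4)]);bot=np.hstack([cc,d])
im=np.vstack([top,bot]);im=im[:,:800]
print(im.shape)
cv2.imwrite("pics/z1.png",cv2.resize(im,None,fx=.75,fy=.75,interpolation=cv2.INTER_AREA))
E
```

```text
(780, 800, 3)
```

View pics/z1.png

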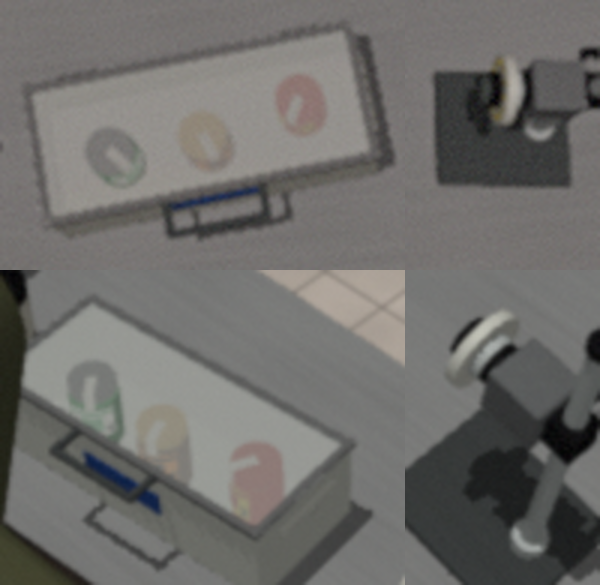

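Run:
```python
from h import *
np.set_printoptions(precision=4,suppress=True)
t=ctrl.camera("top");s=ctrl.camera("side")
V=lambda x,y:(145+x/3,165+y/3); W=lambda x,y:(380+(x-405)/3,175+y/3)
S=lambda x,y:(180+x/3,120+(y-270)/3); S2=lambda x,y:(360+(x-405)/3,260+(y-270)/3)
C=[plane(t,V(*p),.112)[:2] for p in((27,88),(347,28),(382,160),(52,218))]
C=np.array(C);print(C,C.mean(0))
e=[C[1]-C[0],C[2]-C[1],C[2]-C[3],C[3]-C[0]];print([np.linalg.norm(x) for x in e],[np.arctan2(x[1],x[0]) for x in e])
print("side corners",[plane(s,S(*p),.112)[:2] for p in((95,298),(352,443),(255,533))])
print("bar top",[plane(t,V(*p),.109)[:2] for p in((170,235),(268,220))])
print("bar side",[plane(s,S(*p),.109)[:2] for p in((55,447),(135,497))])
print("ring",tri(t,W(510,90),s,S2(483,348)))
print("plate",[plane(t,W(*p),.012)[:2] for p in((433,72),(435,183),(570,186))])
print("plate s",[plane(s,S2(*p),.012)[:2] for p in((485,415),(425,583))])
print("col base",plane(s,S2(530,540),.012),plane(t,W(540,128),.012))
# red mask in plate/jar
g=cv2.cvtColor(t["frame"],cv2.COLOR_BGR2HSV)
```

```text
[[ 0.6464  0.3373]
 [ 0.6813 -0.0345]
 [ 0.5226 -0.0598]
 [ 0.493   0.316 ]] [0.5858 0.1398]
[np.float64(0.37347496673947017), np.float64(0.16078380892588853), np.float64(0.37696323564212825), np.float64(0.15488825204581347)] [np.float64(-1.4770133885187142), np.float64(-2.9837532603444172), np.float64(-1.4921805138494715), np.float64(-3.003587380859836)]
side corners [array([0.6464, 0.3299]), array([ 0.6863, -0.0422]), array([ 0.5279, -0.0569])]
bar top [array([0.4611, 0.1856]), array([0.4673, 0.0746])]
bar side [array([0.4645, 0.1833]), array([0.477 , 0.0688])]
ring (array([ 0.4987, -0.5149,  0.2227]), np.float64(0.0013046722719138645))
plate [array([ 0.5715, -0.4913]), array([ 0.4366, -0.4735]), array([ 0.4172, -0.633 ])]
plate s [array([ 0.5646, -0.5044]), array([ 0.3968, -0.5663])]
col base [ 0.4928 -0.6079  0.012 ] [ 0.4903 -0.6089  0.012 ]
```

The close-up shows the lid handle clearly in both views, with its shadow beside it. Both cameras put the bar at about (0.467, 0.128, 0.109). The hinge is near (0.666, 0.147), the box yaw about 0.095, and the ring light about (0.50, -0.51, 0.223).

```bash
cat >> h.py <<'E'
from scipy.spatial.transform import Rotation as Ro
def Rt(yaw,tilt=0):  # tool down, tool x at yaw; tilt>0 swings the fingertips towards tool x
    return Ro.from_euler('z',yaw)*Ro.from_euler('x',np.pi)*Ro.from_euler('y',tilt)
def rows(targets):
    o=ctrl.get_obs();R0=Ro.from_euler('xyz',o["eef_rot"])
    for p,R in targets:
        d=R0.inv().apply(np.array(p)-o["ee_pos"])*100; r=(R0.inv()*R).as_rotvec()
        print(np.round(np.r_[d,r],2).tolist())
E
python3 - <<'E'
from h import *
print(Rt(.095,.25).apply([0,0,1]))
rows([((.467,.128,.17),Rt(.095))])
E
```

```text
[ 0.24628839  0.02346804 -0.96891242]
[-54.54, -48.42, 3.55, -0.0, 0.0, -1.39]
```

Request:
play_rows:
  steps:
    - [[-54.5, -48.4, 0, 0, 0, -1.39, 0.32], [-54.5, -48.4, 0, 0, 0, -1.39, 0.32], [-54.5, -48.4, 0, 0, 0, -1.39, 0.32], [-54.5, -48.4, 0, 0, 0, -1.39, 0.32], [-54.5, -48.4, 0, 0, 0, -1.39, 0.32], [-54.5, -48.4, 0, 0, 0, -1.39, 0.32], [-54.5, -48.4, 0, 0, 0, -1.39, 0.32], [-54.5, -48.4, 0, 0, 0, -1.39, 0.32], [-54.5, -48.4, 0, 0, 0, -1.39, 0.32], [-54.5, -48.4, 0, 0, 0, -1.39, 0.32], [-54.5, -48.4, 0, 0, 0, -1.39, 0.32], [-54.5, -48.4, 0, 0, 0, -1.39, 0.32], [-54.5, -48.4, 0, 0, 0, -1.39, 0.32], [-54.5, -48.4, 0, 0, 0, -1.39, 0.32], [-54.5, -48.4, 0, 0, 0, -1.39, 0.32], [-54.5, -48.4, 0, 0, 0, -1.39, 0.32], [-54.5, -48.4, 0, 0, 0, -1.39, 0.32], [-54.5, -48.4, 0, 0, 0, -1.39, 0.32], [-54.5, -48.4, 0, 0, 0, -1.39, 0.32], [-54.5, -48.4, 0, 0, 0, -1.39, 0.32]]

```text
time_s: 1.97
ee_pos: [0.4668, 0.1282, 0.205]
eef_rot: [-3.141, 0.001, 0.098]
force: [-0.2, -0.1, -0.4]
grip_width: 0.03
```

Run:
```python
from h import *
t=ctrl.camera("top");s=ctrl.camera("side")
# predicted bar ends for check
h=np.array([.666,.147]);X=np.array([.9955,.095]);Y=np.array([-.095,.9955])
b=h-.201*X
P=[[*(b+k*Y*.055),.109] for k in(-1,1)]+[[*(h-.163*X+k*.194*Y),.112] for k in(-1,1)]+[[*(h+.003*X+k*.194*Y),.112] for k in(-1,1)]
ims=[]
for c,x,y,w,hh in((t,145,165,140,110),(s,170,115,140,110)):
    f=crop(c,x,y,w,hh,4)
    for u in proj(c,P): cv2.circle(f,tuple(int(v) for v in ((u-[x,y])*4+2)),3,(0,255,0),-1)
    ims.append(f)
cv2.imwrite("pics/b1.png",cv2.resize(np.hstack(ims),None,fx=.7,fy=.7,interpolation=cv2.INTER_AREA))
```

```text
(no output)
```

View pics/b1.png

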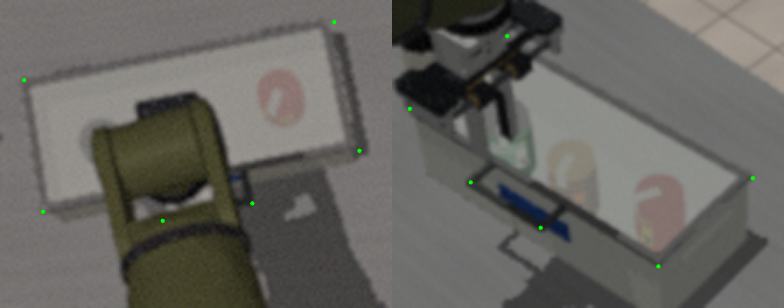

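Predicted lid corners and bar ends (green) land on the lid and on the bar in the side view, (470,182)–(540,228), within about 2 mm. Now I'll descend and grip the bar.

Request:
play_rows:
  steps:
    - [[0, 0, 4, 0, 0, 0, 0.32], [0, 0, 8, 0, 0, 0, 0.32], [0, 0, 10, 0, 0, 0, 0.32], [0, 0, 11.3, 0, 0, 0, 0.32], [0, 0, 11.3, 0, 0, 0, 0.32], [0, 0, 11.3, 0, 0, 0, 0.0], [0, 0, 11.3, 0, 0, 0, 0.0], [0, 0, 11.3, 0, 0, 0, 0.0], [0, 0, 11.3, 0, 0, 0, 0.0], [0, 0, 11.3, 0, 0, 0, 0.0]]
  force: 15

```text
time_s: 2.9
ee_pos: [0.4683, 0.1268, 0.0939]
eef_rot: [-3.141, -0.005, 0.096]
force: [7.8, -0.7, -1.9]
grip_width: 0.0097
```

Run:
```python
from h import *
o=ctrl.get_obs();print(o["ee_pos"],o["eef_rot"],o["grip_width"],o["force"])
p0=o["ee_pos"];g0=p0+[0,0,ctrl.grip_depth];X=np.array([.9955,.095,0])
hg=g0+.201*X; hg[2]=.106  # hinge estimate through the gripped bar
T=[]
for i,th in enumerate(np.linspace(0,1.72,19)[1:]):
    bar=hg+X*(-.201*np.cos(th)+.003*np.sin(th))+[0,0,.201*np.sin(th)+.003*np.cos(th)]
    R=Rt(.097,.25*(th/1.72)); T.append((bar+R.apply([0,0,ctrl.grip_depth]),R))
T[0:0]=[]
rows(T)
```

```text
[0.46828097 0.12684854 0.09391353] [-3.14135864 -0.00477631  0.09550475] 0.00971323447471157 [ 7.76477102 -0.70758206 -1.93532138]
[0.15, -0.0, -1.54, -0.0, 0.01, -0.0]
[0.49, -0.0, -3.44, -0.0, 0.02, -0.0]
[1.01, -0.0, -5.3, -0.0, 0.04, -0.0]
[1.7, -0.0, -7.1, -0.0, 0.05, -0.0]
[2.56, -0.0, -8.83, -0.0, 0.06, -0.0]
[3.58, -0.0, -10.47, -0.0, 0.08, -0.0]
[4.76, -0.0, -12.01, -0.0, 0.09, -0.0]
[6.07, -0.0, -13.44, -0.0, 0.11, -0.0]
[7.52, -0.0, -14.74, -0.0, 0.12, -0.0]
[9.08, -0.0, -15.89, -0.0, 0.13, -0.0]
[10.75, -0.0, -16.89, -0.0, 0.15, -0.0]
[12.5, -0.0, -17.74, -0.0, 0.16, -0.0]
[14.32, 0.0, -18.41, -0.0, 0.18, -0.0]
[16.2, 0.0, -18.91, -0.0, 0.19, -0.0]
[18.12, 0.0, -19.23, -0.0, 0.2, -0.0]
[20.07, 0.0, -19.37, -0.0, 0.22, -0.0]
[22.01, 0.0, -19.33, -0.0, 0.23, -0.0]
[23.94, 0.0, -19.11, -0.0, 0.25, -0.0]
```

Request:
play_rows:
  steps:
    - [[0.15, 0, -1.9, 0, 0.01, 0, 0], [0.5, 0, -3.8, 0, 0.02, 0, 0], [1.0, 0, -5.7, 0, 0.04, 0, 0], [1.7, 0, -7.5, 0, 0.05, 0, 0], [2.55, 0, -9.2, 0, 0.06, 0, 0], [3.6, 0, -10.8, 0, 0.08, 0, 0], [4.75, 0, -12.4, 0, 0.09, 0, 0], [6.05, 0, -13.8, 0, 0.11, 0, 0], [7.5, 0, -15.1, 0, 0.12, 0, 0], [7.5, 0, -15.1, 0, 0.12, 0, 0]]

```text
time_s: 3.73
ee_pos: [0.5439, 0.1343, 0.249]
eef_rot: [-3.141, -0.13, 0.095]
force: [-14.6, -0.1, 15.3]
grip_width: 0.0096
```

Run:
```python
from h import *
o=ctrl.get_obs();print(o["ee_pos"],o["eef_rot"],o["grip_width"],o["force"])
X=np.array([.9955,.095,0]);hg=np.array([.46828,.12685,0])+.201*X; hg[2]=.110
T=[]
for i,th in enumerate(np.linspace(0,1.72,19)[10:]):
    bar=hg+X*(-.201*np.cos(th)+.003*np.sin(th))+[0,0,.201*np.sin(th)+.003*np.cos(th)]
    R=Rt(.097,.25*(th/1.72)); T.append((bar+R.apply([0,0,ctrl.grip_depth]),R))
rows(T)
s=ctrl.camera("side");cv2.imwrite("pics/l1.png",crop(s,170,60,200,165,3))
```

```text
[0.54385538 0.13430146 0.24895129] [-3.14055827 -0.13015292  0.09542219] 0.00959165948967069 [-14.60481295  -0.11442373  15.2679417 ]
[1.51, 0.02, -0.64, -0.0, 0.01, -0.0]
[3.28, 0.02, -1.43, -0.0, 0.02, -0.0]
[5.13, 0.02, -2.05, -0.0, 0.04, -0.0]
[7.02, 0.02, -2.49, -0.0, 0.05, -0.0]
[8.95, 0.02, -2.75, -0.0, 0.06, -0.0]
[10.9, 0.02, -2.83, -0.0, 0.08, -0.0]
[12.84, 0.02, -2.72, -0.0, 0.09, -0.0]
[14.76, 0.02, -2.44, -0.0, 0.11, -0.0]
[16.65, 0.03, -1.97, -0.0, 0.12, -0.0]
```

Request:
play_rows:
  steps:
    - [[1.4, 0, -0.9, 0, 0.01, 0, 0], [3.2, 0, -1.7, 0, 0.02, 0, 0], [5.0, 0, -2.3, 0, 0.04, 0, 0], [7.0, 0, -2.8, 0, 0.05, 0, 0], [8.9, 0, -3.0, 0, 0.06, 0, 0], [10.9, 0, -3.1, 0, 0.08, 0, 0], [12.8, 0, -3.0, 0, 0.09, 0, 0], [14.8, 0, -2.6, 0, 0.11, 0, 0], [16.5, 0, -2.1, 0, 0.12, 0, 0], [16.5, 0, -2.1, 0, 0.12, 0, 0]]

```text
time_s: 4.62
ee_pos: [0.7048, 0.1499, 0.2904]
eef_rot: [-3.14, -0.252, 0.095]
force: [1.0, 0.3, 5.7]
grip_width: 0.0092
```

Run:
```python
from h import *
o=ctrl.get_obs();print(o["ee_pos"],o["eef_rot"],o["grip_width"],o["force"],o["qpos"])
s=ctrl.camera("side");t=ctrl.camera("top");cv2.imwrite("pics/l2.png",np.hstack([crop(s,170,60,160,165,2.5),crop(t,130,110,160,165,2.5)])[:, :800])
```

```text
[0.70477318 0.1498565  0.29043141] [-3.1401862  -0.25165285  0.09532286] 0.009240579624619423 [0.97452715 0.31405063 5.73176569] [ 0.16465146  0.50430606  1.0645901  -0.01635223  1.32156064  0.07118384]
```

View pics/l2.png

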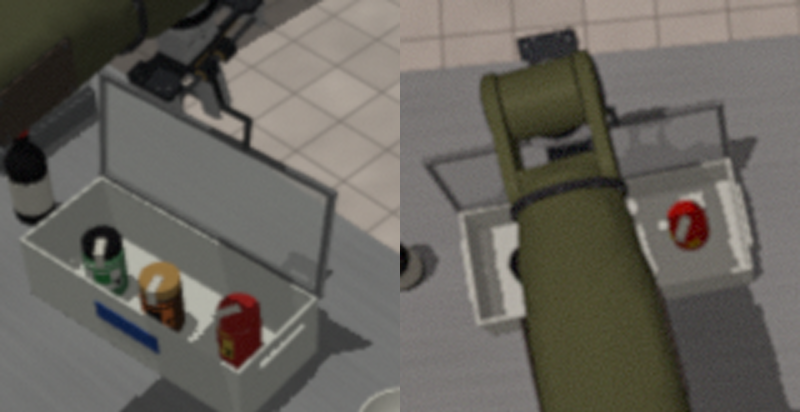

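The side view shows the lid upright, slightly past vertical, with the gripper on its bar at (215,90). The chilli jar is at (240,328), nearest the right end of the box, and the other jars stand undisturbed. Next I release and retreat.

Request:
play_rows:
  steps:
    - [[0, 0, 0, 0, 0, 0, 0.6], [0, 0, 0, 0, 0, 0, 0.6], [0, 0, 0, 0, 0, 0, 0.6], [0, 0, 0, 0, 0, 0, 0.6], [0, 0, -3, 0, 0, 0, 0.6], [0, 0, -6, 0, 0, 0, 0.6], [0, 0, -9, 0, 0, 0, 0.6], [0, 0, -9, 0, 0, 0, 0.6]]

```text
time_s: 5.38
ee_pos: [0.6808, 0.1475, 0.3853]
eef_rot: [-3.14, -0.26, 0.095]
force: [0.0, -0.8, 1.7]
grip_width: 0.0556
```

Run:
```python
from h import *
o=ctrl.get_obs();print(o["ee_pos"],o["force"])
# go to a parking place near the robot side, clear of the views of box and camera
rows([((.42,.15,.38),Rt(-1.476)),((.40,.20,.36),Rt(-1.476))])
```

```text
[0.68084819 0.1475364  0.38533617] [ 0.00672893 -0.77443633  1.71270519]
[-25.21, -2.74, -6.14, -0.21, -0.2, 1.56]
[-27.19, -7.91, -4.58, -0.21, -0.2, 1.56]
```

Request:
play_rows:
  steps:
    - [[-6, -2, -5, 0, 0, 0, 0.8], [-14, -3, -6, -0.05, -0.05, 0.3, 0.8], [-25, -7, -6, -0.21, -0.2, 1.56, 0.8], [-27, -8, -5, -0.21, -0.2, 1.56, 0.8], [-27, -8, -5, -0.21, -0.2, 1.56, 0.8], [-27, -8, -5, -0.21, -0.2, 1.56, 0.8], [-27, -8, -5, -0.21, -0.2, 1.56, 0.8], [-27, -8, -5, -0.21, -0.2, 1.56, 0.8], [-27, -8, -5, -0.21, -0.2, 1.56, 0.8], [-27, -8, -5, -0.21, -0.2, 1.56, 0.8], [-27, -8, -5, -0.21, -0.2, 1.56, 0.8], [-27, -8, -5, -0.21, -0.2, 1.56, 0.8], [-27, -8, -5, -0.21, -0.2, 1.56, 0.8], [-27, -8, -5, -0.21, -0.2, 1.56, 0.8], [-27, -8, -5, -0.21, -0.2, 1.56, 0.8], [-27, -8, -5, -0.21, -0.2, 1.56, 0.8], [-27, -8, -5, -0.21, -0.2, 1.56, 0.8], [-27, -8, -5, -0.21, -0.2, 1.56, 0.8]]

```text
time_s: 6.88
ee_pos: [0.4005, 0.201, 0.3645]
eef_rot: [3.14, -0.005, -1.472]
force: [0.9, 0.1, -0.0]
grip_width: 0.0752
```

Run:
```python
from h import *
o=ctrl.get_obs();print(o["ee_pos"],o["eef_rot"],o["qpos"])
s=ctrl.camera("side");t=ctrl.camera("top")
pc=(.585,.025,.096)
a=proj(t,[pc])[0].astype(int);b=proj(s,[pc])[0].astype(int);print(a,b)
l=proj(t,[(.5,-.52,.2)])[0].astype(int);m=proj(s,[(.5,-.52,.2)])[0].astype(int);print(l,m)
q=lambda c,u,w:crop(c,u[0]-w//2,u[1]-w//2,w,w,400/w if 0 else 6)
im=np.vstack([np.hstack([q(t,a,50),q(s,b,50)]),np.hstack([crop(t,l[0]-45,l[1]-45,100,100,3),crop(s,m[0]-50,m[1]-50,100,100,3)])])
for n,c in(("t",t),("s",s)): cv2.imwrite(f"pics/f_{n}.png",c["frame"])
cv2.imwrite("pics/m1.png",im)
for n,c,u in(("t",t,a),("s",s,b)):
    g=cv2.cvtColor(c["frame"],cv2.COLOR_BGR2HSV)
    r=((g[...,0]<9)|(g[...,0]>172))&(g[...,1]>150)&(g[...,2]>50)
    ys,xs=np.nonzero(r[u[1]-25:u[1]+25,u[0]-25:u[0]+25]);print(n,len(xs),xs.min()+u[0]-25,xs.max()+u[0]-25,ys.min()+u[1]-25,ys.max()+u[1]-25)
```

```text
[0.40054334 0.20104564 0.36454207] [ 3.14036427 -0.00478099 -1.4723045 ] [ 0.3860019  -0.00424324  1.50664665 -0.00424708  1.6417223   1.85801372]
[246 203] [259 187]
[414 206] [386 291]
t 148 238 252 191 208
s 291 258 273 178 205
```

View pics/m1.png

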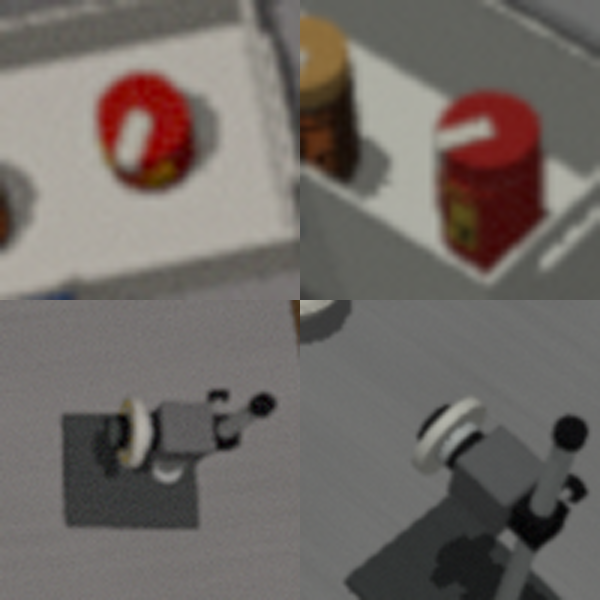

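Run:
```python
from h import *
np.set_printoptions(precision=4,suppress=True)
s=ctrl.camera("side");t=ctrl.camera("top")
T=lambda x,y:(221-.5+(x+.5)/6,178-.5+(y+.5)/6); S=lambda x,y:(234+(x-300)/6-.4,162+y/6-.4)
Tc=lambda x,y:(369+x/3-.3,161+(y-300)/3-.3); Sc=lambda x,y:(336+(x-300)/3-.3,241+(y-300)/3-.3)
print("cap tri",tri(t,T(141,116),s,S(489,130)))
c1=plane(t,T(141,116),.096);c2=plane(s,S(489,130),.096);print(c1,c2)
e1=plane(t,T(125,158),.096);e2=plane(s,S(438,139),.096);i1=plane(t,T(140,113),.096);i2=plane(s,S(492,126),.096)
for a in(e1-c1,e2-c2,e1-i1,e2-i2): print(a,np.linalg.norm(a),np.arctan2(a[1],a[0]))
r,_=tri(t,Tc(135,433),s,Sc(451,436));print("ring",r,_)
print("lens front?",tri(t,Tc(112,432),s,Sc(428,418)))
print("balltop",tri(t,Tc(262,404),s,Sc(570,433)))
P=np.array([plane(t,Tc(*p),.012)[:2] for p in((63,414),(66,526),(199,527))]);print(P)
d=P[2]-P[1];e=P[1]-P[0];print("x dir",np.arctan2(d[1],d[0]),np.linalg.norm(d),"from y",np.arctan2(e[1],e[0])+0,np.linalg.norm(e))
print("centre",(P[0]+P[2])/2)
# plate by mask
m=np.zeros(t["frame"].shape[:2],np.uint8)
f=cv2.GaussianBlur(t["frame"],(3,3),0).max(2)
m[180:250,380:445]=(f[180:250,380:445]<70)*255
cn=max(cv2.findContours(m,cv2.RETR_EXTERNAL,cv2.CHAIN_APPROX_NONE)[0],key=cv2.contourArea)
g=np.array([plane(t,p[0],.012)[:2] for p in cn],np.float32)
px=cn[:,0,:]
for name,sel in(("left edge",(px[:,0]<393)&(px[:,1]>201)&(px[:,1]<233)),("bottom",(px[:,1]>232)&(px[:,0]>394)&(px[:,0]<431))):
    vx,vy,_,_=cv2.fitLine(g[sel],cv2.DIST_L2,0,.01,.01).ravel();print(name,sel.sum(),np.arctan2(vy,vx),g[sel].mean(0))
```

```text
cap tri (array([0.6127, 0.0306, 0.0881]), np.float64(0.00018968679567697404))
[0.6106 0.0303 0.096 ] [0.6079 0.0252 0.096 ]
[-0.0239  0.0113  0.    ] 0.02642331686635806 2.7008848735653226
[-0.0234  0.0149  0.    ] 0.02773363355039853 2.574414995222705
[-0.0257  0.0108  0.    ] 0.027925921800540245 2.742706050389619
[-0.0265  0.014   0.    ] 0.029985949222087818 2.6563082952042603
ring [ 0.5009 -0.5131  0.2172] 0.0007261070153228417
lens front? (array([ 0.504 , -0.4889,  0.2147]), np.float64(0.001417814813328966))
balltop (array([ 0.4938, -0.6052,  0.3368]), np.float64(0.0005210426407444758))
[[ 0.5725 -0.4928]
 [ 0.4362 -0.476 ]
 [ 0.4194 -0.6335]]
x dir -1.6768701857845527 0.158363833984555 from y 3.01912863556355 0.13730619726067333
centre [ 0.496  -0.5631]
left edge 31 -0.13232948 [ 0.505 -0.487]
bottom 36 1.4321616 [ 0.4309 -0.5539]
```

The cap and its strip are visible in both views: strip inner end (140,115) and outer end (125,158) in the top crop. The camera's ring is at (135,433) top and (451,436) side. My estimates are:

| Item | Estimate |
|---|---|
| Jar position | about (0.610, 0.028) |
| Label heading | 2.67 rad |
| Lens position | about (0.5045, -0.492, 0.219) |
| Lens x-axis heading | -1.685 |

Run:
```python
from h import *
rows([((.61,.028,.17),Rt(-1.476))])
```

```text
[19.16, -19.19, 19.52, 0.0, -0.0, 0.0]
```

Request:
play_rows:
  steps:
    - [[9, -9, 6, 0, 0, 0, 0.9], [19.2, -19.2, 12, 0, 0, 0, 0.9], [19.2, -19.2, 12, 0, 0, 0, 0.9], [19.2, -19.2, 12, 0, 0, 0, 0.9], [19.2, -19.2, 12, 0, 0, 0, 0.9], [19.2, -19.2, 12, 0, 0, 0, 0.9], [19.2, -19.2, 12, 0, 0, 0, 0.9], [19.2, -19.2, 12, 0, 0, 0, 0.9], [19.2, -19.2, 16, 0, 0, 0, 0.9], [19.2, -19.2, 19.5, 0, 0, 0, 0.9], [19.2, -19.2, 21, 0, 0, 0, 0.9], [19.2, -19.2, 21, 0, 0, 0, 0.9], [19.2, -19.2, 21, 0, 0, 0, 0.9]]

```text
time_s: 8.17
ee_pos: [0.6101, 0.0278, 0.1556]
eef_rot: [3.14, -0.005, -1.473]
force: [0.6, -0.2, 1.5]
grip_width: 0.0849
```

Run:
```python
from h import *
o=ctrl.get_obs();print(o["ee_pos"],o["eef_rot"],o["qpos"],o["grip_width"])
s=ctrl.camera("side");t=ctrl.camera("top")
cv2.imwrite("pics/g1.png",np.hstack([crop(s,170,60,160,165,2.5),crop(t,145,110,160,165,2.5)]))
rows([((.61,.028,.045),Rt(-1.476))])
```

```text
[0.61008002 0.02783585 0.1556311 ] [ 3.13994677 -0.00460493 -1.47322643] [-0.01225882  0.47701961  1.39489383 -0.00497998  1.27081396  1.4624457 ] 0.0848560022773784
[-0.09, 0.1, 11.23, -0.0, -0.0, 0.0]
```

View pics/g1.png

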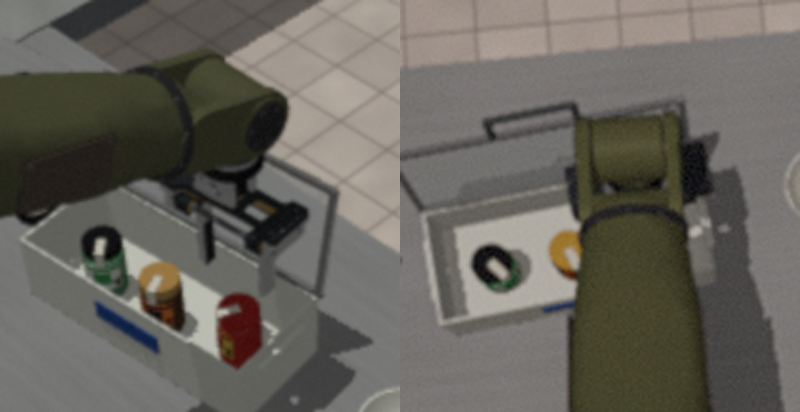

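The lid leans back on its stop, and the fingers straddle the red jar from above (tips at (207,255) and (268,290) in the side view, cap at (240,305)). Next I descend and grip.

Request:
play_rows:
  steps:
    - [[0, 0, 2.5, 0, 0, 0, 0.9], [0, 0, 5, 0, 0, 0, 0.9], [0, 0, 7.5, 0, 0, 0, 0.9], [0, 0, 9.5, 0, 0, 0, 0.9], [0, 0, 11.2, 0, 0, 0, 0.9], [0, 0, 11.2, 0, 0, 0, 0.9], [0, 0, 11.2, 0, 0, 0, 0.5], [0, 0, 11.2, 0, 0, 0, 0.4], [0, 0, 11.2, 0, 0, 0, 0.4], [0, 0, 11.2, 0, 0, 0, 0.4], [0, 0, 11.2, 0, 0, 0, 0.4], [0, 0, 11.2, 0, 0, 0, 0.4]]
  force: 20

```text
time_s: 9.27
ee_pos: [0.6117, 0.0274, 0.0466]
eef_rot: [-3.138, -0.005, -1.473]
force: [-2.1, 0.2, 6.9]
grip_width: 0.0577
```

Request:
play_rows:
  steps:
    - [[0, 0, 0, 0, 0, 0, 0.2], [0, 0, -2, 0, 0, 0, 0.2], [0, 0, -4.5, 0, 0, 0, 0.2], [0, 0, -7.5, 0, 0, 0, 0.2], [0, 0, -10.5, 0, 0, 0, 0.2], [0, 0, -13.5, 0, 0, 0, 0.2], [0, 0, -16.5, 0, 0, 0, 0.2], [0, 0, -19, 0, 0, 0, 0.2], [0, 0, -20.5, 0, 0, 0, 0.2], [0, 0, -20.5, 0, 0, 0, 0.2], [0, 0, -20.5, 0, 0, 0, 0.2], [0, 0, -20.5, 0, 0, 0, 0.2]]
  force: 25

```text
time_s: 10.27
ee_pos: [0.6104, 0.0283, 0.2497]
eef_rot: [-3.141, -0.005, -1.473]
force: [-0.3, -0.0, -3.0]
grip_width: 0.0577
```

Run:
```python
from h import *
o=ctrl.get_obs();print(o["ee_pos"],o["eef_rot"],o["grip_width"],o["force"],o["moment"])
# jar is gripped with its axis at the tool axis; jar centre above TCP by ~ (.050-.0466)
rows([((.56,-.10,.25),Rt(-1.0)),((.53,-.25,.25),Rt(.452)),((.525,-.314,.216),Rt(.452))])
```

```text
[0.61036244 0.0282797  0.24972915] [-3.14075442 -0.00469772 -1.47337328] 0.05768232745710378 [-0.2879134  -0.04009045 -2.97538986] [0.02858522 0.02998721 0.07722096]
[12.28, 6.26, 0.03, 0.0, -0.0, -0.47]
[26.91, 10.71, 0.09, 0.0, -0.0, -1.93]
[33.22, 11.83, 3.52, 0.0, -0.0, -1.93]
```

Request:
play_rows:
  steps:
    - [[1, 0.4, 0, 0, 0, -0.05, 0.2], [2.5, 1, 0, 0, 0, -0.15, 0.2], [4.5, 1.8, 0, 0, 0, -0.26, 0.2], [6.5, 2.6, 0, 0, 0, -0.37, 0.2], [8.5, 3.3, 0, 0, 0, -0.48, 0.2], [10.5, 4.1, 0, 0, 0, -0.59, 0.2], [12.5, 4.9, 0, 0, 0, -0.7, 0.2], [14.5, 5.6, 0, 0, 0, -0.81, 0.2], [16.5, 6.4, 0, 0, 0, -0.92, 0.2], [18.5, 7.2, 0, 0, 0, -1.03, 0.2], [20.5, 7.9, 0, 0, 0, -1.14, 0.2], [22.5, 8.6, 0, 0, 0, -1.25, 0.2], [24.5, 9.3, 0, 0, 0, -1.36, 0.2], [26.5, 10, 0, 0, 0, -1.47, 0.2], [28.2, 10.6, 0, 0, 0, -1.58, 0.2], [29.8, 11.1, 0, 0, 0, -1.69, 0.2], [31, 11.5, 0, 0, 0, -1.8, 0.2], [31.7, 11.6, 0, 0, 0, -1.9, 0.2], [31.8, 11.6, 0, 0, 0, -1.93, 0.2], [31.8, 11.6, 0, 0, 0, -1.93, 0.2]]

```text
time_s: 11.93
ee_pos: [0.5253, -0.2998, 0.2492]
eef_rot: [3.139, 0.002, 0.457]
force: [-0.4, 0.1, -3.0]
grip_width: 0.0578
```

Run:
```python
from h import *
o=ctrl.get_obs();print(o["ee_pos"],o["eef_rot"],o["grip_width"],o["force"])
rows([((.525,-.314,.216),Rt(.452))])
```

```text
[ 0.52530476 -0.29980046  0.24919584] [3.13930509e+00 2.35034079e-03 4.57344672e-01] 0.05777756081424246 [-0.42002722  0.1436962  -2.96332173]
[-0.65, 1.25, 3.32, 0.0, 0.0, 0.01]
```

Request:
play_rows:
  steps:
    - [[-0.3, 0.6, 1.5, 0, 0, 0, 0.2], [-0.65, 1.25, 3.0, 0, 0, 0, 0.2], [-0.65, 1.25, 3.3, 0, 0, 0, 0.2], [-0.65, 1.25, 3.3, 0, 0, 0, 0.2], [-0.65, 1.25, 3.3, 0, 0, 0, 0.2]]

```text
time_s: 12.35
ee_pos: [0.5251, -0.3136, 0.2164]
eef_rot: [3.14, 0.002, 0.457]
force: [-0.8, 0.3, -2.3]
grip_width: 0.0575
```

Run:
```python
from h import *
o=ctrl.get_obs();print(o["ee_pos"],o["eef_rot"],o["grip_width"],o["force"])
s=ctrl.camera("side");t=ctrl.camera("top")
cv2.imwrite("pics/e_s.png",s["frame"]);cv2.imwrite("pics/e_t.png",t["frame"])
J=np.array([.525,-.314,.2195]);a=proj(t,[J])[0];b=proj(s,[J])[0];print(a,b)
a=a.astype(int);b=b.astype(int)
cv2.imwrite("pics/e1.png",np.hstack([crop(s,b[0]-30,b[1]-55,100,120,4),crop(t,a[0]-30,a[1]-60,100,120,4)]))
print(b-[30,55],a-[30,60])
```

```text
[ 0.52505094 -0.31355128  0.21638933] [3.13972053e+00 2.40628294e-03 4.56789973e-01] 0.05747984946157889 [-0.84601109  0.25373837 -2.34319385]
[351.10432288 203.45070084] [330.8300184 234.3819271]
[300 179] [321 143]
```

View pics/e1.png

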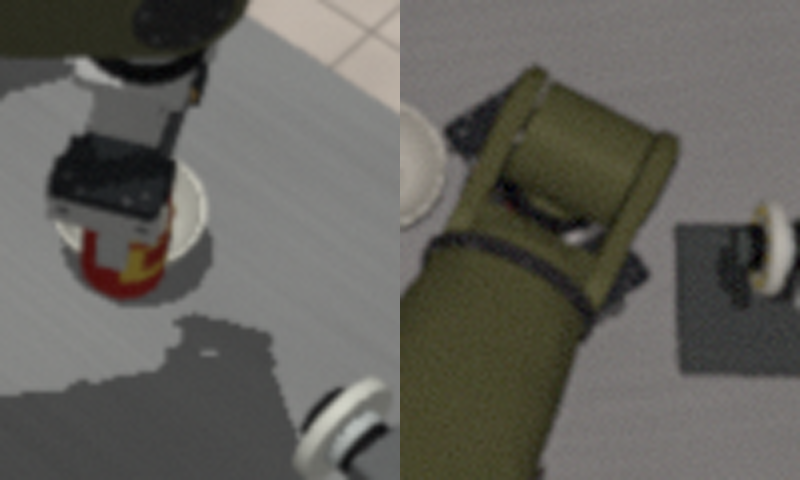

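The side view shows the jar held upright with its yellow label, from about (122,282) to (165,265), turned towards the lens. The top view shows the seal strip at (575,235) pointing towards the camera. I'll check the label edges numerically.

Run:
```python
from h import *
s=ctrl.camera("side");t=ctrl.camera("top")
J=np.array([.525,-.3136,.2195])
for yaw in(-1.885,-1.685,-1.485):
    out=[]
    for da in(-.873,.873):
        for z in(-.022,.022): out.append(J+[.029*np.cos(yaw+da),.029*np.sin(yaw+da),z])
    print(yaw,np.round((proj(s,out)-[300,179])*4).tolist())
f=s["frame"][179:299,300:400];g=cv2.cvtColor(f,cv2.COLOR_BGR2HSV)
m=(g[...,0]>17)&(g[...,0]<35)&(g[...,1]>120);ys,xs=np.nonzero(m)
for y in np.unique(ys): print(y*4,xs[ys==y].min()*4,xs[ys==y].max()*4)
m=((g[...,0]<9)|(g[...,0]>172))&(g[...,1]>130);ys,xs=np.nonzero(m);print("red",xs.min()*4,xs.max()*4,ys.max()*4)
a=np.linspace(0,6.28,60);B=np.c_[J[0]+.029*np.cos(a),J[1]+.029*np.sin(a),0*a+J[2]-.046];q=(proj(s,B)-[300,179])*4;print("pred sil",q[:,0].min(),q[:,0].max(),q[:,1].max())
# strip in the top view
f=t["frame"];k=np.zeros(f.shape[:2],bool);k[195:210,355:375]=f[195:210,355:375].min(2)>130
ys,xs=np.nonzero(k);print(np.c_[xs,ys].tolist())
S=J+[0,0,.046];d=np.array([np.cos(-1.685),np.sin(-1.685),0]);print(proj(t,[S,S+.029*d,S+.029*d-[0,0,.02]]))
```

```text
-1.885 [[106.0, 274.0], [110.0, 234.0], [164.0, 248.0], [169.0, 208.0]]
-1.685 [[115.0, 276.0], [119.0, 236.0], [164.0, 241.0], [170.0, 201.0]]
-1.485 [[124.0, 276.0], [128.0, 237.0], [163.0, 234.0], [168.0, 194.0]]
248 140 140
252 132 140
256 128 140
260 128 160
264 128 156
268 128 152
272 120 148
276 124 140
red 84 164 292
pred sil 75.73000111876877 161.5158436715535 297.20813023969004
[[364, 202]]
[[353.17080745 200.18126433]
 [362.51891512 200.32209951]
 [361.43212905 201.77072936]]
```

Run:
```python
from h import *
o=ctrl.get_obs();print(o["time_s"],o["ee_pos"],abs(o["joint_vel"]).max(),o["grip_width"],o["force"])
t=ctrl.camera("top");cv2.imwrite("pics/fin.png",crop(t,100,100,380,180,2))
```

```text
12.55 [ 0.52521507 -0.3137955   0.21704904] 0.0025553080766396725 0.057311295544421895 [-0.49630195 -0.15662332 -2.03223787]
```

View pics/fin.png

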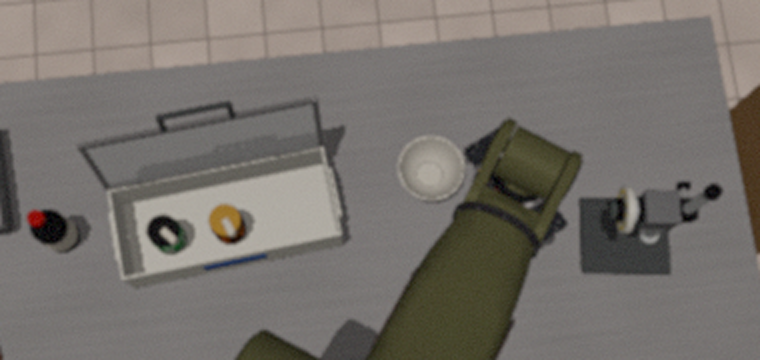

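The lid is open on its stop, the two neighbouring jars, the soy bottle and the bowl are standing where they were, and the jar is held clear of the camera. The arm is still, so I'm handing in.

Run:
```python
from station import ctrl
print(ctrl.hand_in()); o=ctrl.get_obs();print(o["time_s"],o["ee_pos"],o["grip_width"],o["force"])
```

```text
the job is handed in; nothing more can be done
None
the job is handed in; nothing more can be done
```

The chilli jar is held upright in front of the inspection camera with the lid open on its stop, and I handed the job in at about 12.6 s. The hand-in gives no verdict, so these are my own last checks.

- **What I did:** I gripped the lid's bar, swung it over to about 1.72 rad and let go, and it now leans back on its stop. I then gripped the chilli jar at 25 N, lifted it out, turned it about 110° and brought it in front of the lens.
- **Jar position:** my estimates put the jar's middle about 179 mm from the lens, which leaves the label about 15 cm away. It is nearly level with the lens (0.2195 m against 0.219 m estimated).
- **Label direction:** the visible left edge of the label matched its predicted place for squarely facing the lens, after correcting for the offset noted below.
- **Stillness and surroundings:** joint speeds were under 0.003 rad/s. In the last top picture the pickle and bean jars, bottle and bowl looked undisturbed, and nothing was touching the camera.

Three readings disagreed slightly:
- **Jar outline:** in the side view it sat about 5 mm from where I predicted, which is within tolerance.
- **Lens position:** the camera's base plate put the lens about 17 mm further back than the ring light and column did. I trusted those two, since they agreed with each other. If the base plate is right, the label is about 17 mm too far from the lens, still inside the 25 mm limit.
- **Grip and weight:** the finger opening drifted from 57.8 to 57.3 mm and the measured weight from 3.0 to 2.0 N during the last checks. I took this as sensor noise and did not test it further.

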